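Turn a tyre's valve stem up for the air chuck

ROBOT

A 7-joint arm with a two-finger parallel gripper is mounted at the origin on a cart in front of the work surface, level with it; the furniture and walls round the work are solid. World frame = base frame: x ahead of the robot, y to its left, z up, the work surface at z = 0. Lengths are in m, angles in rad, forces in N, time in s.
With the tool pointing down it reaches from about 0.425 to 0.825 m from the base axis. Payload 3.6 kg.
Tool frame: the origin (TCP) lies where the fingers leave the gripper's body, on its centre line; the fingertips stand 73 mm ahead of it and the grasp point (between the pads) lies 54 mm ahead of it; z points along the fingers, y is the line along which they close (so a half turn about z gives the same grasp; the last joint's range is limited). The gripper opens to 85 mm and grips with 20 to 120 N. Pads are 22 mm wide; open, the fingers measure 114 mm over their backs; the gripper's body (76 mm by 85 mm) begins 54 mm behind the grasp point. The pads swing forward as they close: fully open they stand 13 mm farther back than shut.
Start: joints at [-1.321, 0.615, -0.013, 1.423, 0.008, 1.103, -0.04], TCP at [0.178, 0.625, 0.304] pointing down, gripper open.
Joint ranges: [-3.12, 3.12], [-0.3, 2.06], [-1.34, 1.32], [0.26, 2.42], [-1.36, 4.5], [0.01, 1.98], [-2.84, 2.84]. Speed limits (rad/s): [2.79, 2.79, 3.14, 3.14, 3.14, 3.14, 3.14].

INTERFACE

Orientations are given as a unit quaternion [x, y, z, w].
In Python, from station import arm, snapshot, camera_info, ticket gives the robot as it stands. Calls block until the motion is done:
- arm.movep(position, orientation): joint-space move of the TCP to a pose.
- arm.line_to(position, velocity=0.15, ori=None): straight line of the TCP; ori=None keeps the orientation; velocity is the mean speed in m/s.
- arm.move_j(angles): joint-space move.
- arm.move_gripper(opening, effort=None): opening from 0.0 (shut) to 1.0 (fully open); effort is the grip in N (None keeps the last); returns when the fingers have stopped.
- arm.pause(seconds).
- arm.ik(position, orientation): joint angles nearest the present ones, or None.
- snapshot(name): name is "scene" or "top" or "wrist"; returns the picture (480x640x3 uint8, blue, green, red); there is no depth.
- camera_info(name): a dict with "fx", "fy", "cx", "cy" (pixels), "R" (3x3) and "t" (3): a world point X has camera coordinates R X + t; the wrist camera has in their place "T_tool_cam" (4x4, takes a point from camera to tool coordinates, whose origin is the TCP and whose axes are the flange's). Camera axes: x right, y down, z forward; pixel columns grow to the right and rows downward; lengths in m; the calibration is good to about 2 mm. A picture is of the moment at which its call begins: read the wrist's pose just before it. camera_info takes no time and is no camera call.
A pose or a line that the arm cannot do raises arm.MotionError and nothing moves.
- ticket.finish_job(): hands the job in; it is judged then, once.
Readings, each from a call of its own:
- arm.read_time(): time.
- arm.read_joint_positions(): joint angles.
- arm.read_dq(): joint speeds.
- arm.read_effort(): joint torques, N m.
- arm.read_tool_pos(): TCP position.
- arm.read_eef_rot(): TCP orientation.
- arm.read_ft_force(): force on the tool from outside, world axes, zero at the start.
- arm.read_wrist_torque(): the same for the moment, N m.
- arm.read_opening(): opening from 0.0 (shut) to 1.0 (fully open).
- arm.read_finger_force(): force on a finger pad.
Only numpy, scipy, OpenCV 4.12 (cv2) and the standard library are available. Lean on these libraries where they do the work, as an engineer would, in place of code of your own. Each camera call takes 0.05 s, during which the arm holds its last target. There are 200 camera calls.

TASK

A barrow wheel with a freshly fitted tyre hangs on the bench stand: with the fingertips, push it round by its spokes until the valve stem is at the bottom of the wheel and points straight up at the axle, ready for the air chuck to be pushed down on it. Turn it gently without letting it spin, and keep off the tyre and rim, whose bead sealer is still wet, and off the valve stem itself. Grip nothing, and leave the tools lying about as they are.

Things in the scene. Friction and masses are not known exactly. Their poses are not given: they have to be found in the camera images.
- wheel (a joint): turn of the wheel about its level axle, rad: 0 when the valve stem is at the bottom and points straight up; grows as the wheel turns clockwise seen from the front (the robot's side); it turns endlessly both ways, reads 1.3 to 5.0 at the start. Needs 0.25 N m to turn slowly (about 4.5 N at 55 mm from the axle; 0.35 N m at 1 rad/s) and stays where it is left.
- wheel_centre (a point): centre of the wheel on its axle, 170 mm above the bench, in the wheel's middle plane. Its axes are the stand's (they do not turn with the wheel): x level along the axle, from the front (robot's side) to the back; y level, to the left seen from the front; z up. The wheel lies in its y-z plane, 290 mm across
- axle_end (a point): front end of the fixed stub axle with its nut, 48 mm in front of wheel_centre on the axle line; the nut is 27 mm across and does not turn
- spokes: five light-metal spokes 72 degrees apart on a sleeve of 34 mm radius; gaps open from 34 to 107 mm from the axle. Each 14 mm wide; 55 mm out its front face stands 25 mm in front of the middle plane (31 at the hub, 15 at the rim), and it is as deep behind. At joint 0 one points straight up; the stem is midway between the lowest two. Origin wheel centre, z along the spoke farthest from the stem
- tyre: the black tyre and the light-metal rim that it sits on: tyre 290 mm outside diameter, 35 mm wide (its side stands 17.5 mm in front of the middle plane); rim's inner face 107 mm from the axle, 28 mm wide. Bead sealer is wet: not to be touched. Origin at the wheel's centre
- valve: the valve stem: black rubber foot, brass upper part, 9 to 15 mm thick, stands 31 mm inward from the rim in the wheel's middle plane; origin at its foot on the rim, 108 mm from the axle; z along the stem, towards the axle
- stem_tip (a point): free brass end of the valve stem, 77 mm from the axle
- stand: heavy fixed stand: base plate 165 x 170 mm, 12 mm high, and a post 40 x 50 mm, 207 mm high, wholly behind the wheel; nothing but the axle end stands in front of it. Origin on the bench straight under the wheel's centre; x along the axle away from the front
- wrench_17: steel combination spanner, 221 mm long, 8 mm high, lying in front of the stand; origin under its middle; leave alone
- marker: marker pen, 125 mm long, 18 mm thick, lying in front of the stand; leave alone
- pliers: pliers, 178 mm long, 14 mm high, lying to the right of the stand; leave alone
- tape_roll: roll of tape, 100 mm across, 25 mm high, on the right; leave alone
- oil_can: oil can with a thin spout, 68 mm across, 160 mm high, behind on the right; leave alone
- bin_small: open parts bin, 141 x 95 mm, 70 mm high, on the right; leave alone

How it is judged:
On the way:
1. the fingers push against a spoke (contact force between the fingers and spokes above 0.5 N), for 0.02 s.
At the end, for the whole second after the job is handed in: the valve stem is at the bottom of the wheel and within 0.10 rad (6 degrees) of straight up, the wheel stands still, the tools lie within 20 mm of where they were (angle between valve's own z axis and vertical below 0.1 rad and velocity of joint wheel between -0.05 and 0.05 rad/s and not (distance of any of wrench_17, marker, pliers, tape_roll, oil_can, bin_small from where it was at the start of the episode above 0.02 m)); the robot touches nothing.
It fails at once if the robot touches the tyre or the rim (contact force between any of the fingers, the arm and tyre above 1 N).
It fails at once if the robot touches the valve stem (contact force between any of the fingers, the arm and valve above 1 N).
It fails at once if a spoke is gripped or forced (more than 50 N) (contact force between the fingers and spokes above 50 N).
It fails at once if the wheel is spun (faster than 4 rad/s) (velocity of joint wheel above 4 rad/s or velocity of joint wheel below -4 rad/s).
It fails at once if a tool lying about is moved by more than 20 mm (distance of any of wrench_17, marker, pliers, tape_roll, oil_can, bin_small from where it was at the start of the episode above 0.02 m).
It also fails if it takes over 53 s, if anything falls off the work surface, if the arm or the gripper's body presses on something with over 40 N, if the wrist force passes 120 N, or if a joint passes its speed limit or range.

## Working session

There is one attempt and no reset: what is moved stays moved. The work goes in short steps, each a Python script; the robot and the scene stay as the last script left them, time stands still between calls to the robot, and variables do not carry over. Pictures are saved under pics/ and viewed, at most 10 in all, crops included, and the job is handed in when it is done.

```bash
mkdir -p pics; ls; python3 - <<'E'
from station import arm,snapshot,camera_info
import cv2
for n in("scene","top"):
    cv2.imwrite(f"pics/{n}0.png",snapshot(n)); c=camera_info(n); print(n,c)
print(arm.read_time(),arm.read_eef_rot())
E
```

```text
pics
scene {'fx': 443.6400154939063, 'fy': 443.6400154939063, 'cx': 318.6473644044624, 'cy': 235.95345022270408, 'R': array([[-0.97114547,  0.23847015, -0.00290858],
       [ 0.18510134,  0.74600413, -0.63969941],
       [-0.1503794 , -0.62177957, -0.76861968]]), 't': array([ 0.51454243, -0.04530993,  1.04716224])}
top {'fx': 505.08591395924526, 'fy': 505.08591395924526, 'cx': 327.51867631972175, 'cy': 243.57970136148882, 'R': array([[ 1.46895959e-02, -9.99889858e-01,  2.11836840e-03],
       [-9.83106361e-01, -1.48295298e-02, -1.82433464e-01],
       [ 1.82444784e-01,  5.97292403e-04, -9.83215919e-01]]), 't': array([0.04612978, 0.56789625, 1.14313485])}
0.1 [ 1.37928062e-01  9.90441540e-01 -1.17553007e-03 -1.57025252e-04]
```

View pics/scene0.png

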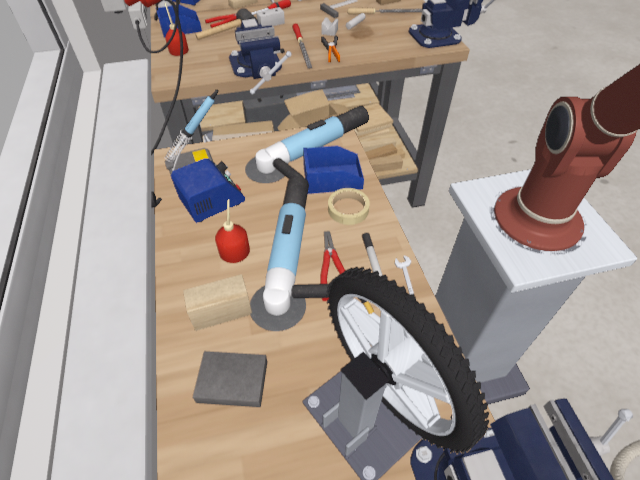

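View pics/top0.png

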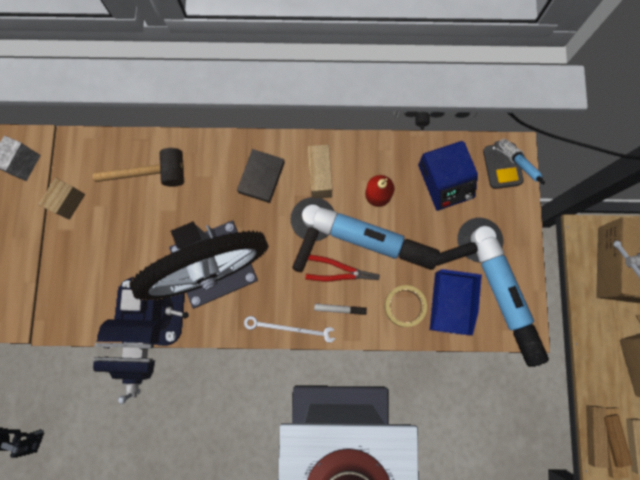

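Scene view: the wheel is seen from behind, with its hub near (385,365). Top view: the tyre runs from (133,285) to (267,243), so the axle is yawed about 17°, and the spanner and marker lie at the front right. Next I fit the tyre outlines.

```bash
cat > h.py <<'E'
import numpy as np, cv2
from station import arm,snapshot,camera_info,ticket
from scipy.spatial.transform import Rotation as Rn
def ray(name,u,v):
    c=camera_info(name); R,t=c["R"],c["t"]
    d=R.T@np.array([(u-c["cx"])/c["fx"],(v-c["cy"])/c["fy"],1]); return -R.T@t,d/np.linalg.norm(d)
def onz(name,u,v,z):
    o,d=ray(name,u,v); return o+d*(z-o[2])/d[2]
def tri(rs):
    A=sum(np.eye(3)-np.outer(d,d) for o,d in rs); b=sum((np.eye(3)-np.outer(d,d))@o for o,d in rs)
    return np.linalg.solve(A,b)
E
python3 - <<'E'
from h import *
rs=[]
for n,box in (("top",(125,225,275,305)),("scene",(322,262,492,455))):
    im=cv2.imread(f"pics/{n}0.png"); m=(im.max(2)<48).astype(np.uint8)
    k=np.zeros_like(m); x0,y0,x1,y1=box; k[y0:y1,x0:x1]=m[y0:y1,x0:x1]
    k=cv2.morphologyEx(k,cv2.MORPH_OPEN,np.ones((3,3)))
    if n=="top": k[:240,165:205]=0; k[290:,:]*=1
    l,cc,st,ce=cv2.connectedComponentsWithStats(k); i=1+np.argmax(st[1:,4]); k=(cc==i).astype(np.uint8)
    p=np.argwhere(k)[:,::-1]; h=cv2.convexHull(p.astype(np.int32)); e=cv2.fitEllipse(h)
    print(n,st[i],e, onz(n,*e[0],.17)); rs.append(ray(n,*e[0]))
    o=im.copy(); o[k>0]=(0,255,0); cv2.ellipse(o,e,(0,0,255),1)
    o=cv2.resize(o[y0-20:y1+20,x0-20:x1+20],None,fx=2.2,fy=2.2); cv2.imwrite(f"pics/m_{n}.png",o)
    if n=="top":
        a=np.deg2rad(e[2]+90) ; d=np.array([np.cos(a),np.sin(a)]); s=h[:,0]@d; E=[h[s.argmin(),0],h[s.argmax(),0]]
        P=[onz(n,*q,.17) for q in E]; print(E,P,np.linalg.norm(P[0]-P[1]))
c=tri(rs); print("centre",c)
a=cv2.imread("pics/m_top.png");b=cv2.imread("pics/m_scene.png");H=a.shape[0]
b=cv2.resize(b,(int(b.shape[1]*H/b.shape[0]),H)); cv2.imwrite("pics/m.png",np.hstack([a,b])[:600,:800])
E
```

```text
top [ 131  232  136   73 3011] ((197.7604217529297, 267.0879821777344), (61.36183166503906, 141.9682159423828), 69.59782409667969) [0.49071398 0.32751933 0.17      ]
[array([266, 243], dtype=int32), array([131, 288], dtype=int32)] [array([0.54456574, 0.18549818, 0.17      ]), array([0.44451312, 0.46446991, 0.17      ])] 0.29637097392171174
scene [ 329  270  144  181 2806] ((398.2828369140625, 359.8469543457031), (73.81017303466797, 221.63816833496094), 145.2516326904297) [0.49059676 0.32468145 0.17      ]
centre [0.49089443 0.32630261 0.17315925]
```

View pics/m.png

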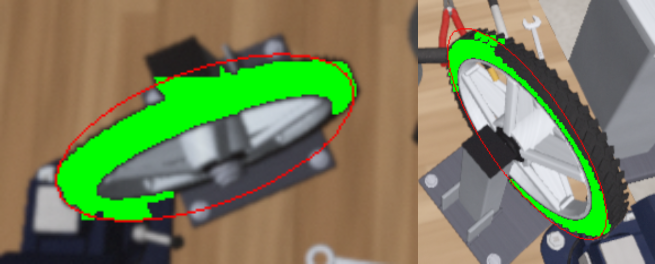

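The tyre mask (green) gives a centre near (0.491, 0.326), triangulated at z=0.173 against 0.170 expected, and a yaw of about 19°. Next I check reach with a horizontal tool and pick a viewing pose.

```bash
cat >> h.py <<'E'
C=np.array([.491,.326,.17]); YAW=np.deg2rad(19.)
def frame(): 
    c,s=np.cos(YAW),np.sin(YAW); return np.array([[c,-s,0],[s,c,0],[0,0,1]])
def quat(roll,tilt=0.,pan=0.):
    # tool z along axle (stand x), roll about it; roll 0: tool y = stand y ; tilt down
    W=frame(); B=np.column_stack([[0,0,-1],[0,1,0],[1,0,0]])
    return Rn.from_matrix(W@Rn.from_euler("zy",[pan,tilt]).as_matrix()@B@Rn.from_euler("z",roll).as_matrix()).as_quat()
def pt(x,y,z): return C+frame()@np.array([x,y,z])
E
python3 - <<'E'
from h import *
print(camera_info("wrist"))
for tilt in (0,.2,.4,.6):
  for roll in np.deg2rad([0,90,180,270]):
    s=""
    for r in(0,60,):
      for a in np.arange(0,360,45 if r else 360):
        y,z=r*np.sin(np.deg2rad(a))/1e3,-r*np.cos(np.deg2rad(a))/1e3
        q=quat(roll,tilt); tip=Rn.from_quat(q).as_matrix()[:,2]
        s+="x" if arm.ik(pt(0,y,z)-.073*tip,q) is not None else "."
    v=[arm.ik(pt(-d,0,dz),quat(roll,tilt)) is not None for d in(.2,.25,.3,.35) for dz in(0,.1,.2)]
    print(tilt,round(np.rad2deg(roll)),s,"view",np.array(v).astype(int))
E
```

```text
{'fx': 368.52629907197496, 'fy': 368.52629907197496, 'cx': 314.18943297549976, 'cy': 240.27768173366593, 'T_tool_cam': array([[ 1.03340776e-03, -9.62594896e-01, -2.70942794e-01,
         6.81537555e-02],
       [ 9.99999187e-01,  1.19711632e-03, -4.38952944e-04,
         1.00114936e-04],
       [ 7.46883903e-04, -2.70942120e-01,  9.62595351e-01,
        -6.92390953e-02],
       [ 0.00000000e+00,  0.00000000e+00,  0.00000000e+00,
         1.00000000e+00]])}
0 0 ......... view [0 0 0 0 0 0 0 0 0 0 0 0]
0 90 ......... view [0 0 0 0 0 0 0 0 0 0 0 0]
0 180 ......... view [0 0 0 0 0 0 0 0 0 0 0 0]
0 270 ......... view [0 0 0 0 0 0 0 0 0 0 0 0]
0.2 0 ......... view [0 0 0 0 0 0 0 0 0 0 0 0]
0.2 90 ......... view [0 0 0 0 0 0 0 0 0 0 0 0]
0.2 180 ......... view [0 0 0 0 0 0 0 0 0 0 0 0]
0.2 270 ......... view [0 0 0 0 0 0 0 0 0 0 0 0]
0.4 0 ......... view [0 0 0 0 0 0 0 0 0 0 0 0]
0.4 90 ......... view [0 0 0 0 0 0 0 0 0 0 0 0]
0.4 180 ......... view [0 0 0 0 0 0 0 0 0 0 0 0]
0.4 270 ......... view [0 0 0 0 0 0 0 0 0 0 0 0]
0.6 0 ..xxxx... view [0 0 0 0 0 0 0 0 0 0 0 0]
0.6 90 ..xxxx... view [0 0 0 0 0 0 0 0 0 0 0 0]
0.6 180 ..xxxx... view [0 0 0 0 0 0 0 0 0 0 0 0]
0.6 270 ..xxxx... view [0 0 0 0 0 0 0 0 0 0 0 0]
```

```bash
python3 - <<'E'
from h import *
A=np.arange(-180,180,30)
for pan in (-.5,-.25,0,.25,.5):
  for tilt in (.4,.5,.6,.7,.8,.9,1.0):
    best=""
    for roll in np.deg2rad([0,90,180,270]):
      s=""
      q=quat(roll,tilt,pan); tip=Rn.from_quat(q).as_matrix()[:,2]
      for a in A:   # 0 = top, + = clockwise seen from front (to the right, -y)
        y,z=-.06*np.sin(np.deg2rad(a)),.06*np.cos(np.deg2rad(a))
        s+="x" if arm.ik(pt(-.006,y,z)-.073*tip,q) is not None else "."
      if s.count("x")>best.count("x"): best=s;br=roll
    if best: print(pan,tilt,round(np.rad2deg(br)),best)
for tilt in(.6,.7,.8,.9,1):
  for pan in(-.3,0,.3):
    print(tilt,pan,[(d,h) for d in(.15,.2,.25,.3) for h in(.1,.15,.2,.25,.3) if arm.ik(pt(-d,0,h),quat(0,tilt,pan)) is not None])
E
```

```text
-0.5 0.4 0 xxxxxxxxxxxx
-0.5 0.5 0 xxxxxxxxxxxx
-0.5 0.6 0 xxxxxxxxxxxx
-0.5 0.7 0 xxxxxxxxxxxx
-0.5 0.8 0 xxxxxxxxxxxx
-0.5 0.9 0 xxxxxxxxxxxx
-0.5 1.0 0 xxxxxxxxxxxx
-0.25 0.4 0 xxxxxxx.....
-0.25 0.5 0 xxxxxxxx....
-0.25 0.6 0 xxxxxxxxxxxx
-0.25 0.7 0 xxxxxxxxxxxx
-0.25 0.8 0 xxxxxxxxxxxx
-0.25 0.9 0 xxxxxxxxxxxx
-0.25 1.0 0 xxxxxxxxxxxx
0 0.5 0 ...xx.......
0 0.6 0 ..xxxxx.....
0 0.7 0 xxxxxxxxx...
0 0.8 0 xxxxxxxxxxxx
0 0.9 0 xxxxxxxxxxxx
0 1.0 0 xxxxxxxxxxxx
0.25 0.7 270 ..xxxxxxx...
0.25 0.8 0 xxxxxxxxxxxx
0.25 0.9 0 xxxxxxxxxxxx
0.25 1.0 0 xxxxxxxxxxxx
0.5 0.6 270 ....xxxxx...
0.5 0.7 270 .xxxxxxxxxx.
0.5 0.8 0 xxxxxxxxxxxx
0.5 0.9 0 xxxxxxxxxxxx
0.5 1.0 0 xxxxxxxxxxxx
0.6 -0.3 [(0.15, 0.15), (0.15, 0.2), (0.15, 0.25), (0.15, 0.3), (0.2, 0.2), (0.2, 0.25), (0.2, 0.3), (0.25, 0.25), (0.25, 0.3), (0.3, 0.25), (0.3, 0.3)]
0.6 0 [(0.15, 0.2), (0.15, 0.25), (0.15, 0.3), (0.2, 0.25), (0.2, 0.3), (0.25, 0.3), (0.3, 0.3)]
0.6 0.3 [(0.15, 0.25), (0.15, 0.3), (0.2, 0.3)]
0.7 -0.3 [(0.15, 0.1), (0.15, 0.15), (0.15, 0.2), (0.15, 0.25), (0.15, 0.3), (0.2, 0.2), (0.2, 0.25), (0.2, 0.3), (0
[... 1165 characters left out ...]
0.2), (0.15, 0.25), (0.15, 0.3), (0.2, 0.2), (0.2, 0.25), (0.2, 0.3), (0.25, 0.25), (0.25, 0.3)]
1 -0.3 [(0.15, 0.1), (0.15, 0.15), (0.15, 0.2), (0.15, 0.25), (0.15, 0.3), (0.2, 0.1), (0.2, 0.15), (0.2, 0.2), (0.2, 0.25), (0.2, 0.3), (0.25, 0.15), (0.25, 0.2), (0.25, 0.25), (0.25, 0.3), (0.3, 0.2), (0.3, 0.25), (0.3, 0.3)]
1 0 [(0.15, 0.1), (0.15, 0.15), (0.15, 0.2), (0.15, 0.25), (0.15, 0.3), (0.2, 0.15), (0.2, 0.2), (0.2, 0.25), (0.2, 0.3), (0.25, 0.2), (0.25, 0.25), (0.25, 0.3), (0.3, 0.2), (0.3, 0.25), (0.3, 0.3)]
1 0.3 [(0.15, 0.1), (0.15, 0.15), (0.15, 0.2), (0.15, 0.25), (0.15, 0.3), (0.2, 0.15), (0.2, 0.2), (0.2, 0.25), (0.2, 0.3), (0.25, 0.2), (0.25, 0.25), (0.25, 0.3), (0.3, 0.25)]
```

```bash
cat >> h.py <<'E'
def wray(u,v,p,q):
    c=camera_info("wrist"); T=c["T_tool_cam"]; R=Rn.from_quat(q).as_matrix()
    d=R@T[:3,:3]@np.array([(u-c["cx"])/c["fx"],(v-c["cy"])/c["fy"],1]); return p+R@T[:3,3],d/np.linalg.norm(d)
def wproj(X,p,q):
    c=camera_info("wrist"); T=c["T_tool_cam"]; R=Rn.from_quat(q).as_matrix()
    x=T[:3,:3].T@(R.T@(X-p)-T[:3,3]); return np.array([c["cx"]+c["fx"]*x[0]/x[2],c["cy"]+c["fy"]*x[1]/x[2]])
def look(f):
    p,q=np.array(arm.read_tool_pos()),np.array(arm.read_eef_rot()); im=snapshot("wrist")
    cv2.imwrite(f"pics/{f}.png",im); np.savez(f"pics/{f}.npz",p=p,q=q); return im,p,q
E
python3 - <<'E'
from h import *
ok=None
for d,y,h,t,pan in [(.3,.1,.2,.8,-.3),(.28,.08,.22,.8,-.3),(.27,.06,.22,.8,-.25),(.27,.05,.24,.8,-.2)]:
    if arm.ik(pt(-d,y,h),quat(0,t,pan)) is not None: ok=(d,y,h,t,pan);break
print(ok)
arm.move_gripper(0.0)
arm.movep(pt(-d,y,h),quat(0,t,pan))
im,p,q=look("w1"); print(arm.read_time(),p,wproj(C,p,q),arm.read_joint_positions())
E
```

```text
(0.3, 0.1, 0.2, 0.8, -0.3)
2.1333 [0.17464256 0.32413837 0.37029493] [319.51112079 257.02408127] [-1.79580095  0.14830907  0.20442921  2.23761214  0.91283407  1.0934963
 -0.39456712]
```

View pics/w1.png

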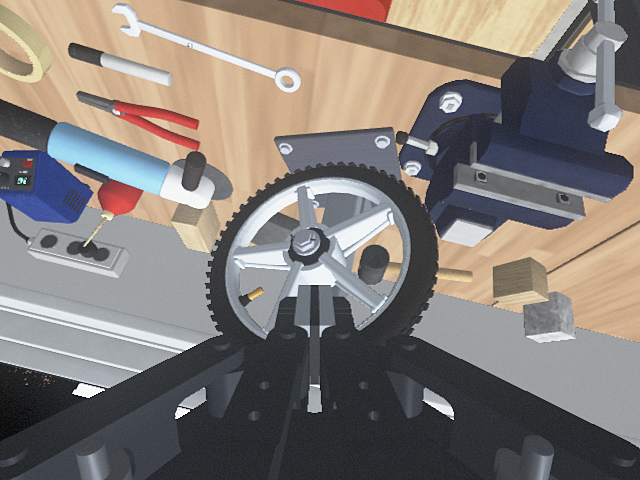

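Wrist view (rotated 180°): nut at (306,241), stem from foot (243,301) to tip (262,291), so it is up and to the right as seen from the front. The front edge of the base plate runs from (275,137) to (393,126). I cast these onto their known planes.

```bash
cat >> h.py <<'E'
def hit(o,d,n,P): return o+d*((P-o)@n)/(d@n)
def stem_angle(uvf,uvt,p,q):
    n=frame()[:,0]; out=[]
    for uv in (uvf,uvt):
        X=frame().T@(hit(*wray(*uv,p,q),n,C)-C); out.append((np.arctan2(X[1],-X[2]),np.hypot(X[1],X[2])))
    return out   # joint angle (0 bottom, + clockwise from front i.e. bottom->left(+y)), radius
E
python3 - <<'E'
from h import *
z=np.load("pics/w1.npz");p,q=z["p"],z["q"];Z=np.array([0,0,1.])
im=cv2.imread("pics/w1.png")
on=lambda u,v,h: hit(*wray(u,v,p,q),Z,np.array([0,0,h]))
a,b=on(275,137,.012),on(393,126,.012); print("plate",a,b,np.linalg.norm(a-b),"yaw",np.rad2deg(np.arctan2(*(a-b)[:2]*[1,-1])))
ax=on(306,241,.17); print("axle_end",ax, "stand frame",frame().T@(ax-C))
# bright rim interior contour
m=((im.min(2)>95)).astype(np.uint8); 
# tyre outer edge: sample rays on the plane for left/right black boundary, row 245
g=im.max(2)
for v in(235,250,265): 
    r=np.where(g[v,190:460]<60)[0]+190; print(v,r.min(),r.max(),[ (frame().T@(hit(*wray(u,v,p,q),frame()[:,0],pt(0,0,0))-C)).round(4) for u in (r.min(),r.max())])
print(stem_angle((243,301),(262,291),p,q))
c=np.vstack([im[110:360,190:450]]); cv2.imwrite("pics/w1c.png",cv2.resize(c,None,fx=2.3,fy=2.3,interpolation=cv2.INTER_CUBIC))
E
```

```text
plate [0.47571511 0.22605353 0.012     ] [0.4048787  0.37521931 0.012     ] 0.16513093794518588 yaw 25.40228567829709
axle_end [0.4581187  0.30535006 0.17      ] stand frame [-0.03781285 -0.0088198   0.        ]
235 323 433 [array([-0.    , -0.0021, -0.0321]), array([-0.    ,  0.1324, -0.0441])]
250 216 436 [array([-0.    , -0.1447,  0.0044]), array([-0.    ,  0.1369, -0.0238])]
265 208 437 [array([ 0.    , -0.1478,  0.0276]), array([ 0.    ,  0.1391, -0.0043])]
[(np.float64(-2.2737384352958507), np.float64(0.10789033153948206)), (np.float64(-2.287517899228528), np.float64(0.08201821642143843))]
```

View pics/w1c.png

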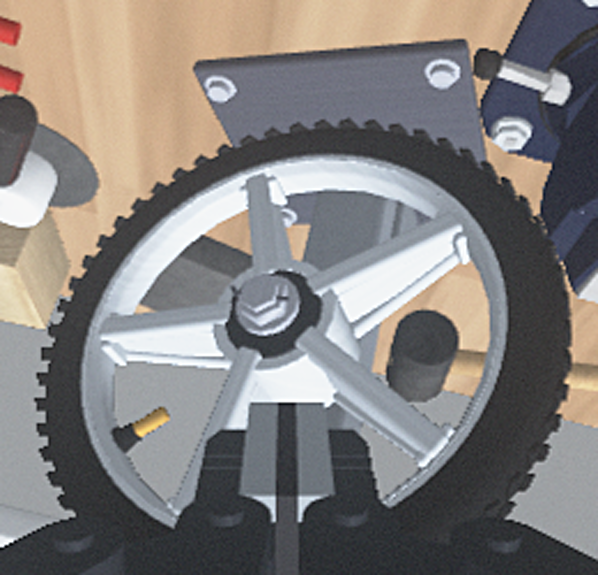

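The plate edge measures 165.1 mm against 165 given, so the yaw is 25.4°; my tyre-diagonal estimate was off by about 6°. The nut then puts the centre near (0.5015, 0.326). I cross-check that with the top view, then plan one clockwise stroke on the spoke at about −58°.

```bash
sed -i 's/^C=.*/C=np.array([.4995,.3255,.17]); YAW=np.deg2rad(25.4)/' h.py; cat >> h.py <<'E'
def lean(L,beta,roll=0):
    # tool axis leaned by L; body side leans toward direction beta (rad, clockwise from top seen from front); tool y in the wheel plane
    e=np.array([0,-np.sin(beta),np.cos(beta)]); x=np.array([1.,0,0])
    z=np.cos(L)*x-np.sin(L)*e; y=np.cross(z,np.cross(x,z)) if 0 else np.cross(e,x)*-1; y/=np.linalg.norm(y); X=np.cross(y,z)
    return Rn.from_matrix(frame()@np.column_stack([X,y,z])@Rn.from_euler("z",roll).as_matrix()).as_quat()
def tcp(x,phi,r,q):
    return pt(x,-r*np.sin(phi),r*np.cos(phi))-.073*Rn.from_quat(q).as_matrix()[:,2]
E
python3 - <<'E'
from h import *
z=np.load("pics/w1.npz");p,q=z["p"],z["q"];im=cv2.imread("pics/top0.png")
for uv in((206,284),(209,284)):
    X=tri([ray("top",*uv),wray(306,241,p,q)]); print("nut tri",X,onz("top",*uv,.17), X+.048*frame()[:,0])
print(stem_angle((243,301),(262,291),p,q))
# spoke outer ends (front face, 15mm ahead) from the crop
for u,v in((265,185),(458,238),(437,452),(108,325)):
    P=pt(-.015,0,0); X=frame().T@(hit(*wray(190+u/2.3,110+v/2.3,p,q),frame()[:,0],P)-C); print("spoke",np.rad2deg(np.arctan2(-X[1],X[2])),np.hypot(X[1],X[2]))
for L in(.4,.5,.6,.7):
  for b in np.deg2rad([-90,-75,-60,-45,-30,-15,0]):
    for roll in (0,np.pi):
      qq=lean(L,b,roll)
      s="".join("x" if arm.ik(tcp(-.009,np.deg2rad(a),.06,qq),qq) is not None else "." for a in range(-100,80,20))
      s+=" "+"".join("x" if arm.ik(tcp(-x,np.deg2rad(-94),.06,qq),qq) is not None else "." for x in(.05,.09))
      if s.count("x")>8: print(L,round(np.rad2deg(b)),round(roll),s)
E
```

```text
nut tri [0.45484505 0.30645247 0.17206922] [0.45523855 0.3080509  0.17      ] [0.49820514 0.32704135 0.17206922]
nut tri [0.45558266 0.30354697 0.17072649] [0.45533231 0.30176334 0.17      ] [0.49894275 0.32413585 0.17072649]
[(np.float64(-2.194439345525945), np.float64(0.10940634078692699)), (np.float64(-2.2013387068063626), np.float64(0.08183172930513778))]
spoke 159.7957238705108 0.1067063845259375
spoke -125.40481668986725 0.10391000940314497
spoke -55.786209300610935 0.10742725341030908
spoke 89.71298272481536 0.11256749713587598
0.5 -90 0 xxxxxxx.. xx
0.5 -90 3 xxxxxxxx. xx
0.5 -75 0 xxxxxxx.. xx
0.5 -75 3 xxxxxxx.. xx
0.6 -90 0 xxxxxxxxx xx
0.6 -90 3 xxxxxxxxx xx
0.6 -75 0 xxxxxxxxx xx
0.6 -75 3 xxxxxxxxx xx
0.6 -60 0 xxxxxxxxx xx
0.6 -60 3 xxxxxxxxx xx
0.6 -45 0 xxxxxxxxx x.
0.6 -45 3 xxxxxxxxx x.
0.6 -30 0 xxxxxxxx. x.
0.6 -30 3 xxxxxxxx. x.
0.7 -90 3 xxxxxxxxx xx
0.7 -75 3 xxxxxxxxx xx
0.7 -60 0 xxxxxxxxx xx
0.7 -60 3 xxxxxxxxx xx
0.7 -45 0 xxxxxxxxx xx
0.7 -45 3 xxxxxxxxx xx
0.7 -30 0 xxxxxxxxx xx
0.7 -30 3 xxxxxxxxx xx
0.7 -15 0 xxxxxxxxx x.
0.7 -15 3 xxxxxxxxx x.
0.7 0 0 xxxxxxxxx ..
0.7 0 3 xxxxxxxxx ..
```

Both views agree on centre (0.4985, 0.3255, 0.1705), and the stem radii also match. The joint reads about −2.20, so it needs +126° clockwise. I insert at φ = −90° and push to about +38°, then look again.

```bash
sed -i 's/^C=.*/C=np.array([.4985,.3255,.1705]); YAW=np.deg2rad(25.4)/' h.py; cat >> h.py <<'E'
Q=lambda: lean(.6,np.deg2rad(-60),np.pi)
def enter(phi,r=.06,x=-.009):
    q=Q(); arm.movep(tcp(-.08,np.deg2rad(phi),r,q),q); arm.line_to(tcp(x,np.deg2rad(phi),r,q),.05)
    print("in",arm.read_time(),np.round(arm.read_ft_force(),1))
def sweep(a,b,r=.06,x=-.009,v=.035):
    n=int(np.ceil(abs(b-a)/6)); q=Q(); fs=[]
    for f in np.linspace(a,b,n+1)[1:]:
        arm.line_to(tcp(x,np.deg2rad(f),r,q),v); F=np.array(arm.read_ft_force()); fs.append((round(f),*np.round(frame().T@F,1)))
        if np.linalg.norm(F)>35: print("STOP",f); break
    print(fs,arm.read_time()); return f
def leave(phi,r=.06,back=4):
    s=np.deg2rad(phi-back); q=Q(); arm.line_to(tcp(-.009,s,r,q),.03); arm.line_to(tcp(-.09,s,r,q),.1)
def view(f):
    A=quat(0,.8,-.3-0.1); P=np.array([.1746,.3241,.3703])
    z=np.load("pics/w1.npz"); arm.movep(z["p"],z["q"]); return look(f)
E
python3 - <<'E'
from h import *
enter(-90); f=sweep(-90,38); leave(f)
im,p,q=view("w2"); print(arm.read_time()); cv2.imwrite("pics/w2c.png",cv2.resize(im[110:360,190:450],None,fx=2.3,fy=2.3,interpolation=cv2.INTER_CUBIC))
E
```

```text
in 4.625 [-1.2 -0.1  0.4]
[(-84, np.float64(-0.3), np.float64(-0.2), np.float64(-0.2)), (-78, np.float64(0.7), np.float64(-0.1), np.float64(0.1)), (-73, np.float64(-0.2), np.float64(0.7), np.float64(-3.2)), (-67, np.float64(-0.6), np.float64(-0.1), np.float64(-3.2)), (-61, np.float64(-0.5), np.float64(0.9), np.float64(-3.2)), (-55, np.float64(-0.2), np.float64(1.1), np.float64(-1.8)), (-49, np.float64(-0.4), np.float64(0.8), np.float64(-3.1)), (-43, np.float64(-0.3), np.float64(2.2), np.float64(-2.9)), (-38, np.float64(-0.6), np.float64(1.7), np.float64(-3.0)), (-32, np.float64(1.0), np.float64(1.3), np.float64(-2.0)), (-26, np.float64(0.3), np.float64(1.5), np.float64(-2.1)), (-20, np.float64(0.9), np.float64(1.4), np.float64(-1.8)), (-14, np.float64(1.0), np.float64(2.0), np.float64(-2.1)), (-9, np.float64(1.5), np.float64(2.7), np.float64(-1.9)), (-3, np.float64(2.3), np.float64(3.2), np.float64(-2.2)), (3, np.float64(2.8), np.float64(2.5), np.float64(-1.4)), (9, np.float64(1.9), np.float64(2.6), np.float64(-1.7)), (15, np.float64(2.6), np.float64(2.7), np.float64(-1.5)), (21, np.float64(3.6), np.float64(3.8), np.float64(-0.8)), (26, np.float64(2.5), np.float64(3.1), np.float64(-0.3)), (32, np.float64(0.4), np.float64(2.6), np.float64(0.2)), (38, np.float64(0.9), np.float64(2.6), np.float64(0.3))] 11.775Traceback (most recent call last):
  File "<stdin>", line 2, in <module>
  File "h.py", line 53, in leave
    s=np.deg2rad(phi-back); q=Q(); arm.line_to(tcp(-.009,s,r,q),.03); arm.line_to(tcp(-.09,s,r,q),.1)
                                                                      ~~~~~~~~~~~^^^^^^^^^^^^^^^^^^^^
station.MotionError: the arm cannot follow that straight line within its joint ranges
```

```bash
cat >> h.py <<'E'
def leave(phi,r=.06,back=4):
    s=np.deg2rad(phi-back); q=Q(); arm.line_to(tcp(-.009,s,r,q),.03); a=Rn.from_quat(q).as_matrix()[:,2]
    out()
def out():
    p=np.array(arm.read_tool_pos()); a=Rn.from_quat(arm.read_eef_rot()).as_matrix()[:,2]
    for k in (.09,.08,.07,.06,.05):
        for up in (.03,.06,0,-.02):
            try: arm.line_to(p-k*a+[0,0,up*k/.06],.1); print("out",k,up); return
            except arm.MotionError: pass
    print("no out")
E
python3 - <<'E'
from h import *
out(); print(arm.read_tool_pos())
im,p,q=view("w2"); print(arm.read_time()); cv2.imwrite("pics/w2c.png",cv2.resize(im[110:360,190:450],None,fx=2.3,fy=2.3,interpolation=cv2.INTER_CUBIC))
E
```

```text
out 0.09 0.03
[0.34918331 0.30457087 0.31131961]
14.2083
```

View pics/w2c.png

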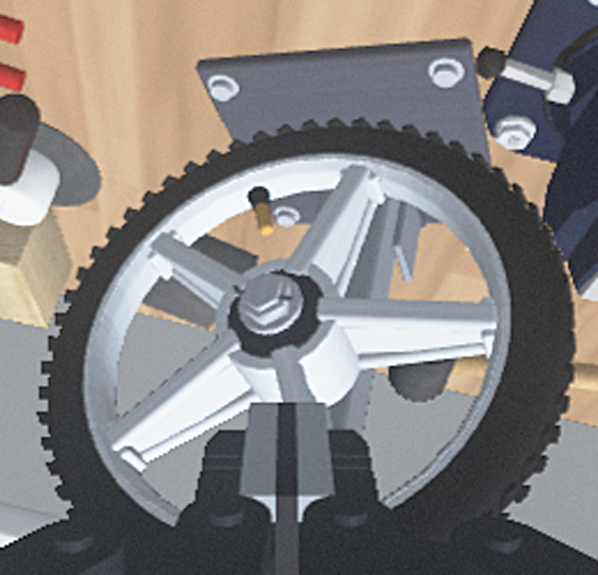

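Stem foot is at crop (259,190) and its tip at (266,232), so it is near the bottom. I measure the remaining angle from the stem and the spoke ends.

```bash
cat > meas.py <<'E'
from h import *
def meas(npz,foot,tip,spokes):
    z=np.load(npz);p,q=z["p"],z["q"]; f=lambda c:(190+c[0]/2.3,110+c[1]/2.3)
    print("stem deg,r",[(np.rad2deg(a).round(1),r.round(4)) for a,r in stem_angle(f(foot),f(tip),p,q)])
    for s in spokes:
        P=pt(-.0155,0,0); X=frame().T@(hit(*wray(*f(s),p,q),frame()[:,0],P)-C); a=np.rad2deg(np.arctan2(-X[1],X[2]))
        print("spoke",a.round(1),"-> joint",((a+36)%72-36).round(1),np.hypot(X[1],X[2]).round(4))
E
python3 -c "
from meas import *
meas('pics/w2.npz',(258,191),(266,231),[(360,175),(492,315),(160,243),(122,450)])
meas('pics/w1.npz',(122,440),(165,414),[(265,185),(458,238),(437,452),(108,325)])"
```

```text
stem deg,r [(np.float64(-25.3), np.float64(0.1181)), (np.float64(-26.3), np.float64(0.0846))]
spoke -168.8 -> joint -24.8 0.1063
spoke -97.1 -> joint -25.1 0.1058
spoke 120.1 -> joint -23.9 0.1125
spoke 45.7 -> joint -26.3 0.1082
stem deg,r [(np.float64(-125.9), np.float64(0.1092)), (np.float64(-125.0), np.float64(0.0815))]
spoke 159.9 -> joint 15.9 0.106
spoke -125.2 -> joint 18.8 0.1035
spoke -55.7 -> joint 16.3 0.1073
spoke 89.6 -> joint 17.6 0.1119
```

The stem and all four spokes agree on about −25°. Contact offset is 9°, so the finger goes to φ = 63°.

```bash
python3 - <<'E'
from h import *
q=Q()
for x in(-.08,-.07,-.06,-.055):
    if arm.ik(tcp(x,np.deg2rad(18),.06,q),q) is not None: break
print(x)
arm.movep(tcp(x,np.deg2rad(18),.06,q)+[0,0,.03] if arm.ik(tcp(x,np.deg2rad(18),.06,q)+[0,0,.03],q) is not None else tcp(x,np.deg2rad(18),.06,q),q)
arm.line_to(tcp(-.009,np.deg2rad(18),.06,q),.05); print(np.round(arm.read_ft_force(),1))
f=sweep(18,63); leave(f)
im,p,q=view("w3"); print(arm.read_time()); cv2.imwrite("pics/w3c.png",cv2.resize(im[110:360,190:450],None,fx=2.3,fy=2.3,interpolation=cv2.INTER_CUBIC))
E
```

```text
-0.055Traceback (most recent call last):
  File "<stdin>", line 6, in <module>
station.MotionError: the arm cannot take that pose within its joint ranges
```

```bash
python3 - <<'E'
from h import *
q=Q(); a=Rn.from_quat(q).as_matrix()[:,2]; T=tcp(-.009,np.deg2rad(18),.06,q)
S=next(s for s in (T-k*a+[0,0,u*k/.06] for k in(.09,.08,.07) for u in(.03,.015,.045)) if arm.ik(s,q) is not None)
arm.movep(S,q); arm.line_to(T,.06); print(arm.read_time(),np.round(arm.read_ft_force(),1))
f=sweep(18,63); leave(f)
im,p,q=view("w3"); print(arm.read_time()); cv2.imwrite("pics/w3c.png",cv2.resize(im[110:360,190:450],None,fx=2.3,fy=2.3,interpolation=cv2.INTER_CUBIC))
E
```

```text
17.0083 [-0.3  0.1 -1.1]
[(24, np.float64(-0.2), np.float64(-0.4), np.float64(-0.2)), (29, np.float64(0.2), np.float64(-0.4), np.float64(-0.6)), (35, np.float64(-0.1), np.float64(0.1), np.float64(0.6)), (40, np.float64(-0.4), np.float64(2.1), np.float64(0.9)), (46, np.float64(0.9), np.float64(2.7), np.float64(1.3)), (52, np.float64(-0.0), np.float64(3.0), np.float64(1.4)), (57, np.float64(0.7), np.float64(2.8), np.float64(1.3)), (63, np.float64(2.1), np.float64(2.4), np.float64(3.1))] 19.5417
out 0.09 0.06
22.9333
```

View pics/w3c.png

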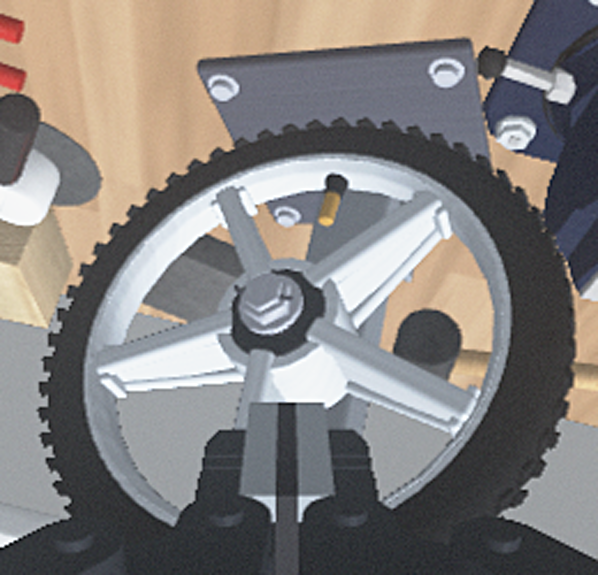

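The stem is now at crop foot (338,182), tip (327,221). Measuring.

```bash
python3 -c "
from meas import *
meas('pics/w3.npz',(338,181),(327,220),[(232,197),(435,205),(464,415),(100,372)])"
```

```text
stem deg,r [(np.float64(0.5), np.float64(0.1127)), (np.float64(-0.1), np.float64(0.0835))]
spoke 147.1 -> joint 3.1 0.1074
spoke -140.4 -> joint 3.6 0.1057
spoke -67.0 -> joint 5.0 0.1056
spoke 73.6 -> joint 1.6 0.1123
```

The spoke fit gives about +3°. The stem reading is lower because its visible surface sits ahead of the middle plane. That is inside tolerance, but I want more margin, so I'll nudge it back about 3° counter-clockwise on the top spoke, using force to detect contact.

```bash
python3 - <<'E'
from h import *
q=Q(); a=Rn.from_quat(q).as_matrix()[:,2]; A=44; P=lambda d: tcp(-.009,np.deg2rad(d),.06,q); T=P(A)
S=next(s for s in (T-k*a+[0,0,u*k/.06] for k in(.09,.08,.07) for u in(.06,.03,.045)) if arm.ik(s,q) is not None)
arm.movep(S,q); arm.line_to(T,.06)
arm.pause(.2); f0=(frame().T@np.array(arm.read_ft_force())); print(arm.read_time(),f0.round(1))
d=A; hitn=0
while d>22:
    d-=.7; arm.line_to(P(d),.012); f=np.mean([frame().T@np.array(arm.read_ft_force()) for _ in range(4)],0)-f0
    if f[1]<-1.6 or np.linalg.norm(f)>6: break
print("contact",d,f.round(1))
arm.line_to(P(d-2.3),.012); print((frame().T@np.array(arm.read_ft_force())-f0).round(1))
arm.line_to(P(d+3),.03); out()
im,p,q=view("w4"); print(arm.read_time()); cv2.imwrite("pics/w4c.png",cv2.resize(im[110:360,190:450],None,fx=2.3,fy=2.3,interpolation=cv2.INTER_CUBIC))
E
```

```text
26.475 [ 0.2 -0.4  0.8]
contact 40.499999999999986 [-1.  -2.8 -2.6]
[-2.8 -4.  -2.9]
out 0.09 0.03
30.5333
```

View pics/w4c.png

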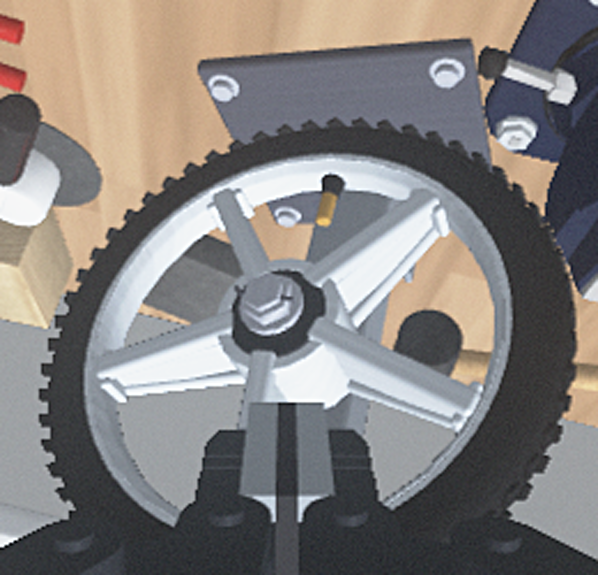

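The stem moved a little, to foot (333,182) and tip (325,221), so the estimates now run from −1.5° to +2°, well within 6°. The robot is clear and the tools in view have not moved, so I hand it in.

```bash
python3 -c "
from station import ticket,arm
print(ticket.finish_job())"
```

```text
the job is handed in; nothing more can be done
None
```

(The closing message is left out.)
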